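Eject the charged monitor battery and stop it at the bay mouth

TASK

Eject the charged battery, the one with the four green lamps, from the desktop charger: press down fully the blue key beside its bay with one finger, and stop the battery with the other finger as it springs out, so that it stands only two to four centimetres further out than before and does not slide away. Finish holding just so, the key still fully down and the battery resting against the finger, ready for a colleague to take it. Do not lift the battery, and leave the battery that is still charging (one amber lamp) and the other things on the desk alone.

Things in the scene. Friction and masses are not known exactly. Their poses are not given: they have to be found in the camera images.
- charger: light grey two-bay battery charger, 190 (x) x 194 (y) x 60 mm high, fixed. Origin: centre of its underside. Its front faces its own -x; +y is the left bay seen from there. Housing over x = -23 to 95 mm; before it, to x = -95, an open slide-way, floor 12 mm high. Bays and slide-ways are 61 mm wide, centred at y = +36.5 and -36.5 mm, between ribs 18 mm high; the outer ribs carry the blue keys
- battery_charged: loose dark pack, 96 (x) x 58 (y) x 30 mm, 0.25 kg, four green lamps on its grey front end; in either bay. Origin: centre of its underside; axes as the charger's. Home: origin at x = 13, y = +36.5 or -36.5, z = 12 mm in the charger's frame, front face at x = -35 mm (12 mm out of the housing), 12 to 42 mm high. Once freed it springs out to -x in under 0.3 s: a finger must already stand in its way
- battery_charging: the same kind of pack in the other bay, with one amber lamp and three dark ones: still charging, must stay home
- oximeter: blue and white finger oximeter, 60 x 54 x 30 mm, behind the label printer; bystander
- thermometer: white infrared thermometer lying on its side, 138 x 141 x 36 mm, behind the label printer; bystander
- mug: white mug, 78 mm across and 97 mm high, behind the label printer; bystander
- med_bottle: brown medicine bottle, 46 mm across and 85 mm high, right of the label printer; bystander
- med_box: small medicine carton, 51 x 63 x 100 mm, right of the label printer; bystander
- key_left (a joint): travel in m of the blue eject key outside the left bay: 0 up, 0.007 fully down (stop); about 3 N to start, 6 N at the bottom, plus some rubbing. Its steel pawl stands before the battery's front face at the outer edge of the slide-way and frees it at about 0.004. Let up, it would rise under the battery and jam it
- key_right (a joint): the same for the blue key outside the right bay
- ejector_left (a joint): travel in m of the sprung ejector plate behind the left battery: 0 battery home, 0.055 fully out (towards the charger's -x). It pushes with about 4 N at home, 2 N at the end
- ejector_right (a joint): the same behind the right battery
- key_left_top (a point): centre of the top of the left key: cap 24 (x) x 20 (y) mm; in the charger's frame x = -75, y = +81 mm, 29 mm high when up, 22 when down. It lies 40 mm before the home place of the battery's front face and 44.5 mm beside the battery's centre line: two fingertips at one height, spread along the charger's y, can stand one on the key, one in the battery's way
- key_right_top (a point): the same for the right key, at x = -75, y = -81 mm

How it is judged:
At the end, for the whole second after the job is handed in: The charged battery is at rest 15 to 45 mm further out of its bay than at home, pressing against a finger with more than 0.5 N; the key beside its bay is held down by more than 5.5 of its 7 mm; the battery still charging is home within 4 mm (x of battery_charged in the frame of charger between -0.032 and -0.002 m and linear speed of battery_charged below 0.01 m/s and contact force between the fingers and battery_charged above 0.5 N and ((y of battery_charged in the frame of charger above 0 m and value of joint key_left above 0.0055 m) or (y of battery_charged in the frame of charger below 0 m and value of joint key_right above 0.0055 m)) and x of battery_charging in the frame of charger above 0.009 m); the arm keeps its last pose, push and grip.
It fails at once if the charged battery slides away: more than 55 mm out (x of battery_charged in the frame of charger below -0.042 m).
It fails at once if the charged battery is lifted or tipped (z of battery_charged in the frame of charger above 0.02 m or angle between battery_charged's own z axis and vertical above 0.15 rad).
It fails at once if the battery that is still charging is moved (distance of battery_charging from where it was at the start of the episode above 0.006 m).
It fails at once if a bystander is moved by more than 20 mm (distance of any of oximeter, thermometer, mug, med_bottle, med_box from where it was at the start of the episode above 0.02 m).
It also fails if it takes over 32 s, if anything falls off the work surface, if the arm or the gripper's body presses on something with over 40 N, if the wrist force passes 120 N, or if a joint passes its speed limit or range.

ROBOT

A 6-joint arm with a two-finger parallel gripper is mounted at the origin on a cart in front of the work surface, level with it; the furniture and walls round the work are solid. World frame = base frame: x ahead of the robot, y to its left, z up, the work surface at z = 0. Lengths are in m, angles in rad, forces in N, time in s.
With the tool pointing down it reaches from about 0.375 to 0.975 m from the base axis. Payload 3.8 kg.
Tool frame: the origin (TCP) lies at the very end of the fingers, on their centre line; the grasp point (between the pads) lies bot.hold_point_z behind it (bot.hold_point_z is the distance from the TCP to the grasp point, in m); z points along the fingers, y is the line along which they close (so a half turn about z gives the same grasp; the last joint's range is limited). The gripper opens to 85 mm and grips with 20 to 120 N. Pads are 22 mm wide; open, the fingers measure 114 mm over their backs; the gripper's body (76 mm by 85 mm) begins 54 mm behind the grasp point. The pads swing forward as they close: fully open they stand 13 mm farther back than shut.
Start: joints at [-1.287, 0.264, 1.604, -0, 1.274, -0.037], TCP at [0.213, -0.641, 0.231] pointing down, gripper open.
Joint ranges: [-2.63, 2.63], [-0.94, 2.18], [0.31, 2.57], [-1.31, 4.45], [0, 2.66], [-2.55, 2.55]. Speed limits (rad/s): [2.57, 2.57, 3.14, 3.14, 3.14, 3.14].

INTERFACE

Orientations are given as a rotation vector (axis times angle).
In Python, from workcell import bot, camrig, read_state, finish_job gives the robot as it stands (bot), with the cameras (camrig), the readings as plain functions and the job as plain functions.
- The arm moves only by the tool jog_arm, called after ">>>" as name([rows], argument=value, ...), one row to a line, values as JSON. Schema: {"type":"object","properties":{"offsets":{"type":"array","items":{"type":"array","prefixItems":[{"type":"array","items":{"type":"number"},"minItems":3,"maxItems":3},{"type":"number"}],"minItems":2,"maxItems":2},"minItems":1,"maxItems":5},"aperture":{"type":"number"},"clamp_n":{"type":"number"},"only":{"type":"string"},"quiet":{"type":"boolean"},"lines":{"type":"string"}},"required":["offsets"],"additionalProperties":false}. offsets is a list of rows, 1 to 5 of them, each written [[dx, dy, dz], turn]: dx, dy, dz in shares of the most that a row can go, 1 being 62.5 mm, then a turn about the tool's z in parts of the range, where 1.0 means 2 rad; each row shifts and turns the commanded pose from where the row before left it, along the tool's axes as they then stand; what a row does not reach is not made up. A row lasts 1/8 s, in which the tool goes at most 0.0625 m and 0.188 rad, less where a joint would pass 70% of its speed; a pose out of reach is approached as far as the arm can. aperture is the opening from 0.0 (shut) to 1.0 (fully open), set as the call begins (left out keeps the last). The fingers move at their own pace and stop on an object; clamp_n is the grip in N (left out, the last holds). Time passes only in rows, so rows that do not move let the fingers close. The tool returns the time, the measured TCP pose, the force, the opening and the grip force at its end. only (a regular expression) keeps the lines of the reply that match it, lines (a string "A,B") keeps lines A to B, and quiet returns only ok. A shift or turn number past 1, either way, is cut back to 1. Input that does not fit is refused with a message, and nothing moves.
- read_state(): the state, without advancing time (a new reading comes with each control period).
- camrig.read_camera(name): name is "scene" or "top" or "wrist"; returns the picture (420x560x3 uint8, red, green, blue); there is no depth.
- camrig.camera_info(name): a dict with "intrinsics" (3x3 intrinsics, pixels), "extrinsics" (4x4, takes a point from camera to world coordinates). Camera axes: x right, y down, z forward; pixel columns grow to the right and rows downward; lengths in m; the calibration is good to about 2 mm. A picture is of the moment at which its call begins: read the wrist's pose just before it. camera_info takes no time and is no camera call; for the wrist camera it gives the pose at the moment of the call.
- finish_job(): hands the job in; it is judged then, once.
The state is a dict: "time": time; "q": joint angles; "joint_vel": joint speeds; "joint_torque": joint torques, N m; "tool_pos": TCP position; "tcp_rot": TCP orientation; "wrist_force": force on the tool from outside, world axes, zero at the start; "torque": the same for the moment, N m; "width": opening from 0.0 (shut) to 1.0 (fully open); "grip_force": force on a finger pad.
Only numpy, scipy, OpenCV 4.12 (cv2) and the standard library are available. Lean on these libraries where they do the work, as an engineer would, in place of code of your own. Each camera call takes 0.05 s, during which the arm holds its last target. There are 200 camera calls.

## Working session

There is one attempt and no reset: what is moved stays moved. The work goes in short steps, Python scripts to look and compute and a tool call to move; the robot and the scene stay as the last step left them, time stands still between calls to the robot, and variables do not carry over. Pictures are saved under pics/ and viewed, at most 10 in all, crops included, and the job is handed in when it is done.

```bash
mkdir -p pics; ls
```

Run:
```python
from workcell import bot, camrig, read_state, finish_job
import cv2,numpy as np
s=read_state();print(s['time'],s['tool_pos'],s['tcp_rot'],s['width'],bot.hold_point_z)
for n in("top","scene"):
    im=camrig.read_camera(n);cv2.imwrite(f'pics/{n}.png',im[:,:,::-1]);i=camrig.camera_info(n);print(n,i['intrinsics'],i['extrinsics'])
```

```text
pics
workcell.py
0.0 [ 0.21263503 -0.63983983  0.22991614] [-3.09900022e+00 -5.01357137e-01  4.51553764e-04] 1.0013755981782124 0.0187
top [[534.24020006   0.         278.72305531]
 [  0.         534.24020006 210.15605413]
 [  0.           0.           1.        ]] [[ 0.00796855 -0.98465742  0.1743166   0.38769428]
 [-0.99982835 -0.01076135 -0.01508211 -0.03340073]
 [ 0.0167266  -0.17416649 -0.98457415  1.22137294]
 [ 0.          0.          0.          1.        ]]
scene [[443.52377201   0.         280.2139115 ]
 [  0.         443.52377201 213.58870473]
 [  0.           0.           1.        ]] [[-0.42979999 -0.65780598  0.61851699 -0.02713091]
 [-0.90285545  0.30464969 -0.30338193  0.25030457]
 [ 0.01113544 -0.68882498 -0.72484215  0.78413839]
 [ 0.          0.          0.          1.        ]]
```

View pics/top.png

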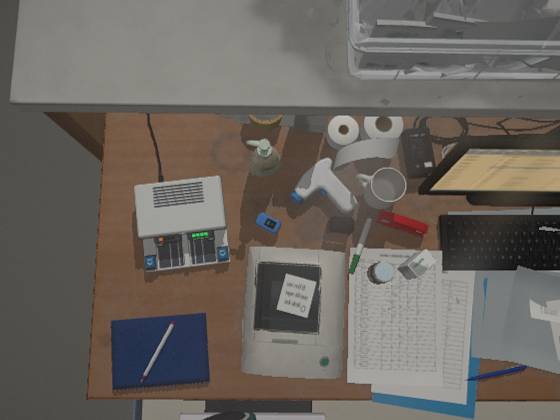

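View pics/scene.png

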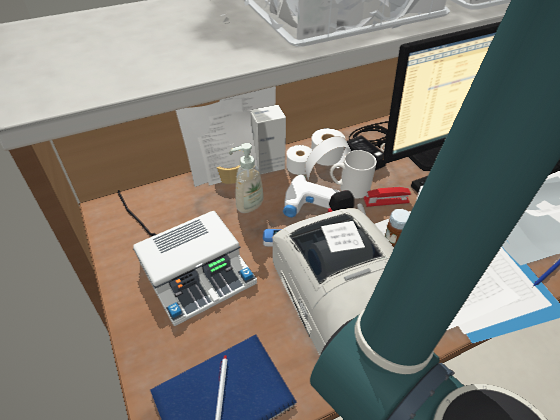

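The charger is at about (182,222) in the top view, with its front facing the robot. The green lamps at (201,235) are in the right bay, so the target is the right key at about (222,253). The left key is at about (150,262).

Create h.py:
```python
import cv2,numpy as np
from workcell import bot, camrig, read_state, finish_job
def ray(n,uv,z,info=None):
    i=info or camrig.camera_info(n);K,T=np.array(i['intrinsics']),np.array(i['extrinsics'])
    d=T[:3,:3]@np.linalg.solve(K,[uv[0],uv[1],1.]);o=T[:3,3];return o+d*(z-o[2])/d[2]
def blobs(im,lo,hi,roi,amin=8):
    x0,y0,x1,y1=roi;h=cv2.cvtColor(im[y0:y1,x0:x1],cv2.COLOR_BGR2HSV);m=cv2.inRange(h,lo,hi)
    n,l,st,c=cv2.connectedComponentsWithStats(m)
    return [(c[k]+[x0,y0],st[k,4],st[k,:4]+[x0,y0,0,0]) for k in range(1,n) if st[k,4]>=amin]
```

Run:
```python
from h import *
for n,roi in(("top",(125,170,240,280)),("scene",(125,205,265,330))):
    im=cv2.imread(f'pics/{n}.png')
    for nm,lo,hi,z in(("blue",(95,120,60),(115,255,255),.029),("green",(50,120,80),(80,255,255),.035)):
        for c,a,b in blobs(im,lo,hi,roi): print(n,nm,c.round(1),a,b,ray(n,c,z).round(4))
    x0,y0,x1,y1=roi; cv2.imwrite(f'pics/{n}_c.png',cv2.resize(im[y0:y1,x0:x1],None,fx=4,fy=4,interpolation=cv2.INTER_CUBIC))
```

```text
top blue [222.2 252.9] 63 [218 248   9  11] [0.5005 0.0736 0.029 ]
top blue [150.1 262.1] 66 [146 257   9  11] [0.4785 0.2329 0.029 ]
top green [199.5 234. ] 47 [192 232  16   5] [0.5417 0.1248 0.035 ]
scene blue [263.8 235.8] 13 [263 231   2  10] [ 0.5708 -0.0028  0.029 ]
scene blue [246.2 273.9] 89 [240 268  13  12] [0.4908 0.0728 0.029 ]
scene blue [174.5 310.4] 103 [168 303  14  15] [0.4696 0.2317 0.029 ]
scene green [215.9 262.1] 45 [209 258  16   9] [0.5418 0.1202 0.035 ]
scene green [218.1 266.8] 49 [210 263  17   9] [0.5281 0.1203 0.035 ]
```

View pics/top_c.png

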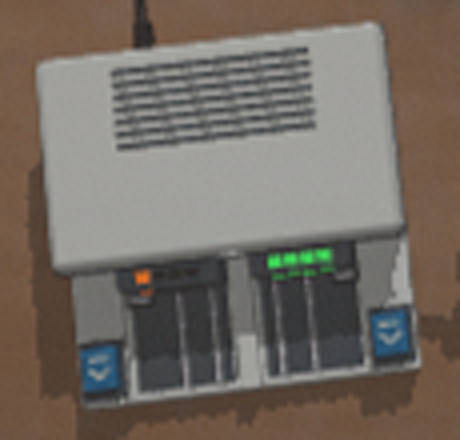

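Key spacing measures 160.8 mm against the expected 162 mm, and the heights fit. The charger yaw is about 0.137 rad. I'll rise and align the tool first, then travel.

Units first: shifts go in shares of 62.5 mm and turns go in shares of 2 rad. So -0.06 m is -0.96, -0.02 m is -0.32, 0.092 rad is 0.046.

>>> jog_arm([
  [[0, 0, -0.96], 0.046],
  [[0, 0, -0.32], 0.046],
  [[0, 0, 0], 0],
], aperture=0.36)

```text
time: 0.48
tool_pos: [0.2131, -0.6416, 0.3136]
tcp_rot: [3.13, 0.216, 0.001]
wrist_force: [-0.8, -0.8, -0.4]
width: 0.383
grip_force: 0.0
```

```bash
python3 -c "
from h import *
from scipy.spatial.transform import Rotation as R
s=read_state();r=R.from_rotvec(s['tcp_rot']).as_matrix();print(r.round(3));print(r.T@(np.array([.4975,.0956,.1])-s['tool_pos']))"
```

```text
[[ 0.991  0.137  0.001]
 [ 0.137 -0.991 -0.004]
 [ 0.001  0.004 -1.   ]]
[ 0.38278798 -0.69204003  0.21098751]
```

Scaled: -0.053 m is -0.848, 0.029 m is 0.464.

>>> jog_arm([
  [[0.464, -0.848, 0], 0],
  [[0.464, -0.848, 0], 0],
  [[0.464, -0.848, 0], 0],
  [[0.464, -0.848, 0], 0],
  [[0.464, -0.848, 0], 0],
])

```text
time: 1.1
tool_pos: [0.32, -0.3555, 0.3086]
tcp_rot: [-3.131, -0.217, 0.003]
wrist_force: [1.2, 0.1, 0.2]
width: 0.36
grip_force: 0.0
```

>>> jog_arm([
  [[0.464, -0.848, 0], 0],
  [[0.464, -0.848, 0], 0],
  [[0.464, -0.848, 0], 0],
  [[0.464, -0.848, 0], 0],
  [[0.464, -0.848, 0], 0],
])

```text
time: 1.72
tool_pos: [0.4271, -0.0738, 0.309]
tcp_rot: [-3.133, -0.218, 0.004]
wrist_force: [1.5, -0.5, 0.1]
width: 0.362
grip_force: 0.0
```

>>> jog_arm([
  [[0.48, -0.848, 0], 0],
  [[0.48, -0.848, 0], 0],
  [[0.48, -0.8, 0], 0],
  [[0, 0, 0.8], 0],
  [[0, 0, 0.8], 0],
])

```text
time: 2.35
tool_pos: [0.4949, 0.0919, 0.2082]
tcp_rot: [3.134, 0.222, -0.003]
wrist_force: [0.4, 0.5, -0.1]
width: 0.358
grip_force: 0.0
```

>>> jog_arm([
  [[0, 0, 0.8], 0],
  [[0, 0, 0.64], 0],
  [[0, 0, 0], 0],
  [[0, 0, 0], 0],
])

```text
time: 2.85
tool_pos: [0.4959, 0.0909, 0.1216]
tcp_rot: [-3.134, -0.216, 0.0]
wrist_force: [0.8, 1.6, 0.2]
width: 0.36
grip_force: 0.0
```

Run:
```python
from h import *
from scipy.spatial.transform import Rotation as R
s=read_state();r=R.from_rotvec(s['tcp_rot']).as_matrix();print(r.T@(np.array([.4975,.0956,.03])-s['tool_pos']))
i=camrig.camera_info("wrist");print(i)
w=camrig.read_camera("wrist")[:,:,::-1];t=camrig.read_camera("scene")[:,:,::-1]
cv2.imwrite('pics/w1.png',w);cv2.imwrite('pics/s1.png',cv2.resize(t[180:340,110:310],None,fx=3.5,fy=3.5,interpolation=2))
```

```text
[ 0.00229132 -0.00447583  0.09160344]
{'intrinsics': array([[301.80694056,   0.        , 280.48232879],
       [  0.        , 301.80694056, 212.45663119],
       [  0.        ,   0.        ,   1.        ]]), 'extrinsics': array([[ 1.37807938e-01, -9.37285431e-01, -3.20164010e-01,
         5.77122097e-01],
       [-9.90458966e-01, -1.30377744e-01, -4.46394569e-02,
         1.02109223e-01],
       [ 9.76513310e-05,  3.23260986e-01, -9.46309847e-01,
         2.63714218e-01],
       [ 0.00000000e+00,  0.00000000e+00,  0.00000000e+00,
         1.00000000e+00]])}
```

View pics/w1.png

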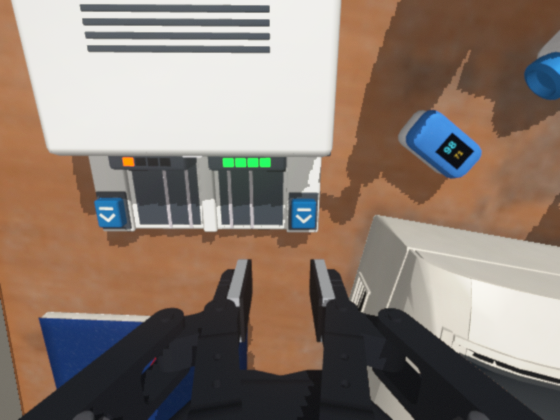

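View pics/s1.png

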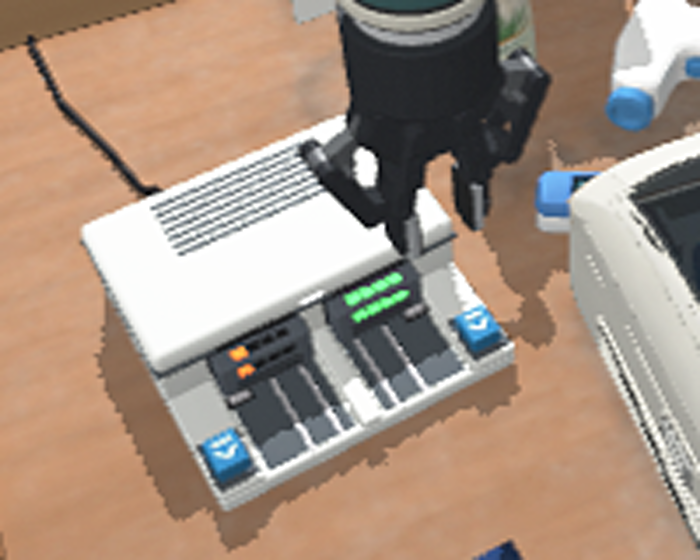

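Run:
```python
from h import *
im=cv2.imread('pics/w1.png');i=camrig.camera_info("wrist")
for c,a,b in blobs(im,(95,120,60),(115,255,255),(80,180,340,240)): print(c.round(1),a,b,ray("wrist",c,.029,i).round(4), ray("wrist",b[:2],.029,i).round(4))
for uv in((232,262),(251,262),(311,262),(326,262)): print(uv,[ray("wrist",uv,z,i).round(4) for z in(.122,.127)])
# lower printer top edge height: two rays
for a,b in(((247,250),(375,218)),):
    for z in(.0,.05,.1,.13,.16): print(z,ray("top",a,z).round(3),ray("wrist",b,z,i).round(3))
```

```text
[111.1 212. ] 700 [ 95 197  32  31] [0.4801 0.23   0.029 ] [0.4914 0.2425 0.029 ]
[302.8 212.9] 618 [291 198  25  31] [0.5011 0.0728 0.029 ] [0.5125 0.0844 0.029 ]
(232, 262) [array([0.499 , 0.1172, 0.122 ]), array([0.5017, 0.1167, 0.127 ])]
(251, 262) [array([0.5003, 0.1072, 0.122 ]), array([0.503, 0.107, 0.127])]
(311, 262) [array([0.5047, 0.0756, 0.122 ]), array([0.5073, 0.0765, 0.127 ])]
(326, 262) [array([0.5058, 0.0677, 0.122 ]), array([0.5083, 0.0689, 0.127 ])]
0.0 [0.511 0.02  0.   ] [0.496 0.002 0.   ]
0.05 [0.505 0.018 0.05 ] [0.511 0.02  0.05 ]
0.1 [0.5   0.015 0.1  ] [0.527 0.039 0.1  ]
0.13 [0.497 0.014 0.13 ] [0.536 0.051 0.13 ]
0.16 [0.494 0.013 0.16 ] [0.545 0.062 0.16 ]
```

Both views agree on the right key to within 1 mm. The finger gap is a little narrow, so I'll open slightly, correct the offset and descend to just above the key.

Scaled: 0.03 m is 0.48, 0.015 m is 0.24.

>>> jog_arm([
  [[0.04, -0.072, 0.48], 0],
  [[0, 0, 0.48], 0],
  [[0, 0, 0.24], 0],
  [[0, 0, 0], 0],
  [[0, 0, 0], 0],
], aperture=0.42)

```text
time: 3.58
tool_pos: [0.499, 0.0958, 0.0478]
tcp_rot: [-3.134, -0.215, -0.004]
wrist_force: [0.4, 0.3, 0.8]
width: 0.422
grip_force: 0.0
```

Run:
```python
from h import *
from scipy.spatial.transform import Rotation as R
s=read_state();r=R.from_rotvec(s['tcp_rot']).as_matrix();print(r.T@(np.array([.4978,.0952,.03])-s['tool_pos']))
w=camrig.read_camera("wrist")[:,:,::-1];cv2.imwrite('pics/w2.png',cv2.resize(w[130:330,160:400],None,fx=3,fy=3,interpolation=2))
```

```text
[-0.001306    0.00044355  0.01776627]
```

View pics/w2.png

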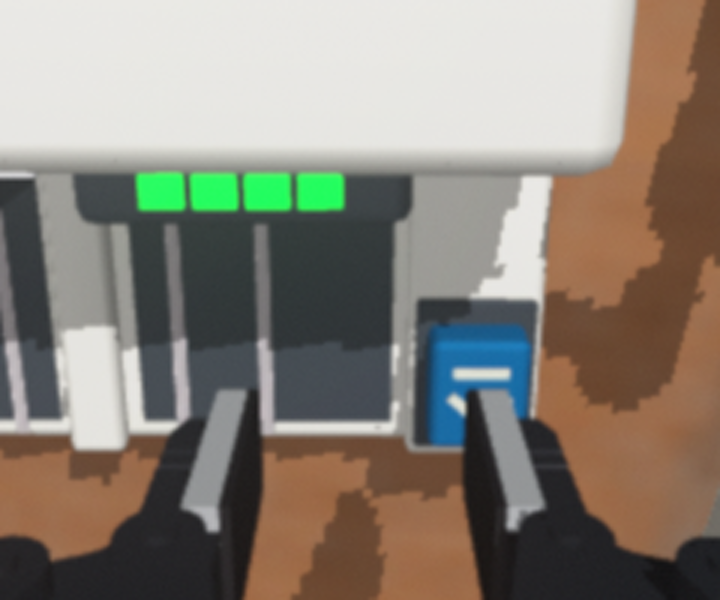

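The right fingertip, at crop column 490, lines up with the key at 480. The left fingertip stands inside the slide-way, before the battery. I'll descend until contact.

Scaled: 0.006 m is 0.096, -0.001 m is -0.016.

>>> jog_arm([
  [[-0.016, 0, 0.096], 0],
  [[0, 0, 0.096], 0],
  [[0, 0, 0.064], 0],
  [[0, 0, 0], 0],
])

```text
time: 4.12
tool_pos: [0.496, 0.0954, 0.0297]
tcp_rot: [3.134, 0.215, -0.002]
wrist_force: [-0.6, -0.3, 0.3]
width: 0.42
grip_force: 0.0
```

>>> jog_arm([
  [[0, 0, 0.048], 0],
  [[0, 0, 0.048], 0],
  [[0, 0, 0], 0],
])

```text
time: 4.5
tool_pos: [0.4969, 0.0955, 0.0245]
tcp_rot: [-3.134, -0.215, -0.001]
wrist_force: [0.4, -0.4, 3.7]
width: 0.419
grip_force: 1.9
```

>>> jog_arm([
  [[0, 0, 0.048], 0],
  [[0, 0, 0.048], 0],
  [[0, 0, 0], 0],
])

```text
time: 4.88
tool_pos: [0.4966, 0.0955, 0.0207]
tcp_rot: [3.134, 0.215, -0.002]
wrist_force: [-10.9, -1.0, 22.5]
width: 0.416
grip_force: 13.2
```

>>> jog_arm([
  [[0, 0, 0.032], 0],
  [[0, 0, 0], 0],
  [[0, 0, 0], 0],
])

```text
time: 5.25
tool_pos: [0.4967, 0.0954, 0.0204]
tcp_rot: [3.134, 0.215, -0.002]
wrist_force: [-14.7, -1.8, 36.4]
width: 0.419
grip_force: 20.2
```

Scaled: -0.002 m is -0.032.

>>> jog_arm([
  [[0, 0, -0.032], 0],
  [[0, 0, 0], 0],
  [[0, 0, 0], 0],
])

```text
time: 5.62
tool_pos: [0.4966, 0.0955, 0.0207]
tcp_rot: [3.134, 0.215, -0.001]
wrist_force: [-9.4, -1.6, 23.1]
width: 0.422
grip_force: 12.5
```

Run:
```python
from h import *
w=camrig.read_camera("wrist")[:,:,::-1];t=camrig.read_camera("scene")[:,:,::-1]
a=cv2.resize(w[120:320,160:380],None,fx=1.8,fy=1.8,interpolation=2);b=cv2.resize(t[230:330,150:270],None,fx=3.3,fy=3.6,interpolation=2)
cv2.imwrite('pics/c3.png',np.hstack([a[:360],b[:360]]))
```

```text
(no output)
```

View pics/c3.png

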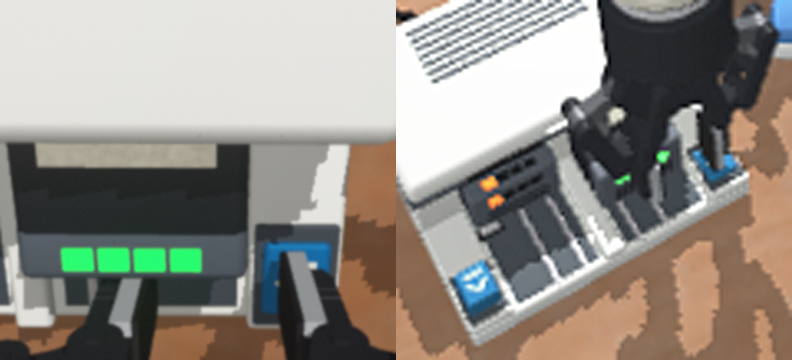

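Run:
```python
from h import *
i=camrig.camera_info("wrist");k=np.array([.5008,.0732]);ex=np.array([.9906,.137]);ey=np.array([-.137,.9906])
for v in(270,274):
  p=ray("wrist",(200,v),.042,i);d=p[:2]-k;print(v,p,'charger x,y mm',-75+1e3*d@ex,-81+1e3*d@ey)
s=read_state();print(s['wrist_force'],s['tool_pos'],s['joint_vel'].round(3) if hasattr(s['joint_vel'],'round') else '')
```

```text
270 [0.50473781 0.13328628 0.042     ] charger x,y mm -62.867381360253376 -22.018009671039998
274 [0.50267667 0.13317961 0.042     ] charger x,y mm -64.92376052757635 -21.841298086675863
[-8.59612906 -1.51178564 21.74736321] [0.49657612 0.09546176 0.02071748] [ 0.001  0.001 -0.     0.002  0.002  0.001]
```

The front face is at x ≈ -64 mm, about 29 mm out. The key is at its stop under about 20 N, and the arm is at rest.

```bash
python3 -c "
from workcell import bot, camrig, read_state, finish_job
print(finish_job())"
```

```text
the job is handed in; nothing more can be done
None
```

I ejected the charged battery from the right bay and handed the job in: it rests against the finger about 29 mm further out, the right key is held at its stop with about 20 N, and the hand-in returned no verdict.

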